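# Shelve the pink bearing tray under the counter rack

## Task

Put the pink tray of bearings away: slide it in under the board, into the bay of the low white rack that is marked with the pink ticket, handle towards you, until its front wall is flush with the front edge of the rack's board. Keep it level so that nothing spills, and leave the blue and the green tray where they are.

Things in the scene. Friction and masses are not known exactly. Their poses are not given: they have to be found in the camera images.
- pink_tray (a point): Centre, 21 mm above its underside, of the loose open pink tray (0.3-0.55 kg): 120 mm long (x), 76 wide (y), 42 high. Its front end (-x) carries an upright handle fin, 14 mm thick across y, to pinch from above: grip part 28 mm long, its middle 80 mm from the centre towards -x, top 80 mm over the counter, best gripped 60 mm up. Slides easily. Starts left or right, handle roughly to the robot.
- pink_bay (a point): Where pink_tray lies when home, axes parallel; x inwards. Bay of the white rack under the pink ticket (70 x 60 mm, on the board): 92 mm wide, no floor plate, mouth and board edge 60 mm towards -x, back stop 66 mm to +x. Board 60-72 mm above the counter; the handle stays outside. Three bays, 100 mm pitch: yellow tray (fixed) at +y, blue in the other; their handles stick out 34 mm.
- blue_tray: Blue tray, loose, same shape and axes as the pink one, home in its bay; origin at the centre of its underside. Leave it alone.
- green_tray: Green tray, loose, same shape and axes as the pink one, on the counter on the opposite side from the pink one; origin at the centre of its underside. Leave it alone.
Mind the look-alikes: they are no part of the job. There is more than one size of the part that bears pink_tray; the job needs the smallest.

How it is judged:
At the end, for the whole second after the job is handed in: The pink tray stands flat on the counter in the bay marked by the pink ticket, its front wall within 15 mm of flush with the rack's front edge, within 15 mm of the bay's middle sideways and within about 15 degrees of straight (x of pink_tray in the frame of pink_bay between -0.015 and 0.015 m and y of pink_tray in the frame of pink_bay between -0.015 and 0.015 m and angle between the x axis of pink_tray and the x axis of pink_bay, either way round below 0.26 rad and height (world z) of pink_tray below 0.03 m and angle between pink_tray's own z axis and vertical below 0.15 rad); the robot touches nothing.
It fails at once if the pink tray is tipped by more than about 25 degrees (angle between pink_tray's own z axis and vertical above 0.44 rad).
It fails at once if the blue tray is moved by more than 20 mm (distance of blue_tray from where it was at the start of the episode above 0.02 m).
It fails at once if the green tray is moved by more than 20 mm (distance of green_tray from where it was at the start of the episode above 0.02 m).
It also fails if it takes over 42 s, if anything falls off the work surface, if the arm or the gripper's body presses on something with over 40 N, if the wrist force passes 120 N, or if a joint passes its speed limit or range.

## Robot

A 7-joint arm with a two-finger parallel gripper is mounted at the origin on the work surface. World frame = base frame: x ahead of the robot, y to its left, z up, the work surface at z = 0. Lengths are in m, angles in rad, forces in N, time in s.
With the tool pointing down it reaches from about 0.4 to 0.9 m from the base axis. Payload 5.6 kg.
Tool frame: the origin (TCP) lies midway between the tips of the shut fingers; the grasp point (between the pads) lies 19 mm behind it; y points along the fingers, z is the direction in which the jaws open and shut, and the axes are right-handed (so a half turn about y gives the same grasp; the last joint's range is limited). The gripper opens to 92 mm and grips with 3 to 60 N. Pads are 20 mm wide; open, the fingers measure 128 mm over their backs; the gripper's body (75 mm by 189 mm) begins 69 mm behind the grasp point.
Start: joints at [-0.043, 0.468, -0.012, 1.603, 0.006, 1.071, -0.056], TCP at [0.65, -0, 0.215] pointing down, gripper open.
Joint ranges: [-2.53, 2.53], [-0.31, 2.02], [-1.57, 1.55], [0.28, 2.44], [-1.29, 4.43], [0.15, 1.84], [-2.92, 2.92]. Speed limits (rad/s): [2.57, 2.57, 3.14, 3.14, 3.14, 3.14, 3.14].

## Interface

Orientations are given as a 3x3 rotation matrix whose columns are the frame's x, y, z axes.
In Python, from station import env, effector, solver, viewer, workorder, search_frame, tip_of gives the robot as it stands. Calls block until the motion is done:
- env.reach(position, orientation): joint-space move of the TCP to a pose.
- env.movel(position, frame=None, rate=0.15): straight line of the TCP; frame=None keeps the orientation; rate is the mean speed in m/s.
- env.goto_joints(angles): joint-space move.
- effector.release() and effector.grasp(squeeze=None): open the fingers fully, or close them until they stop; squeeze is the grip in N (None keeps the last).
- env.pause(seconds).
- solver.inverse_kinematics(position, orientation): joint angles nearest the present ones, or None.
- env.sense(): the state.
- viewer.read_camera(name): name is "scene" or "side" or "wrist"; returns (picture, depth): 420x560x3 uint8, red, green, blue; 420x560 float32, m along the optical axis (not along the pixel's ray), 0 where there is no reading.
- viewer.camera_info(name): a dict with "intrinsics" (3x3 intrinsics, pixels), "dist_coeffs" ([k1, k2, p1, p2, k3] as OpenCV has them; the pictures are not rectified), "eye" and "rotation" of the camera in the world; the wrist camera has in their place "T_tool_cam" (4x4, takes a point from camera to tool coordinates, whose origin is the TCP and whose axes are the tool frame's). Camera axes: x right, y up, looking along -z (the intrinsics and any distortion apply to the point x, -y, -z); pixel columns grow to the right and rows downward; lengths in m; the calibration is good to about 2 mm. A picture is of the moment at which its call begins: read the wrist's pose just before it. camera_info takes no time and is no camera call.
A pose or a line that the arm cannot do raises env.PlanningError and nothing moves.
- workorder.finish_job(): hands the job in, once; it reports no verdict.
Trained networks look in the newest picture that a camera, given by its name, has taken for a name from the list of things; names that differ only in an ending like _2 or _b are one class to them, and where a whole thing is asked for, a point or a joint stands for the part that bears it (a point fixed in the world has none). Each returns a list of dicts, best first, with "score" (0 to 1); they miss things now and then, are a little off and sometimes report something else, mostly with a low value. They report only what shows in the picture. A call takes as long as a camera call. They do not tell look-alikes from the thing itself.
- search_frame(camera, name): "at" ([x, y, z] in m, in world coordinates, good to about 4 mm: the middle of the surface that is visible of it).
- tip_of(camera, name): "at" ([x, y, z] in m, in world coordinates, good to about 4 mm: a listed point, or the origin of a listed thing).
The state is a dict: "t": time; "joint_positions": joint angles; "joint_velocities": joint speeds; "tau": joint torques, N m; "ee_pos": TCP position; "tcp_rot": TCP orientation; "wrist_force": force on the tool from outside, world axes, zero at the start; "moment": the same for the moment, N m; "gripper_width": finger opening in m.
Only numpy, scipy, OpenCV 4.12 (cv2) and the standard library are available. Lean on these libraries where they do the work, as an engineer would, in place of code of your own. Each camera call takes 0.05 s, during which the arm holds its last target.

## Working session

There is one attempt and no reset: what is moved stays moved. The work goes in short steps, each a Python script; the robot and the scene stay as the last script left them, time stands still between calls to the robot, and variables do not carry over. Pictures are saved under pics/ and viewed, and the job is handed in when it is done.

```bash
ls; mkdir -p pics; python3 - <<'E'
from station import env, effector, solver, viewer, workorder, search_frame, tip_of
import cv2,numpy as np
for c in ["scene","side"]:
    p,d=viewer.read_camera(c); cv2.imwrite(f"pics/{c}0.png",p[:,:,::-1])
    for n in ["pink_tray","pink_bay","blue_tray","green_tray"]:
        print(c,n,[(np.round(r["at"],3).tolist(),round(r["score"],2)) for r in tip_of(c,n)])
    i=viewer.camera_info(c); print(i)
s=env.sense(); print(s["t"],s["tcp_rot"],s["wrist_force"])
E
```

```text
pics
scene pink_tray [([0.287, -0.214, 0.03], 0.95), ([0.409, 0.106, 0.029], 0.72), ([0.514, -0.331, 0.023], 0.65)]
scene pink_bay []
scene blue_tray []
scene green_tray []
{'intrinsics': array([[387.14869887,   0.        , 278.62562721],
       [  0.        , 387.14869887, 200.61711383],
       [  0.        ,   0.        ,   1.        ]]), 'dist_coeffs': array([-0.0162482,  0.       ,  0.       ,  0.       ,  0.       ]), 'eye': array([1.04793946, 0.38123767, 0.56472017]), 'rotation': array([[-0.55977687, -0.50568547,  0.65645416],
       [ 0.82859466, -0.35017784,  0.43681387],
       [ 0.00898527,  0.78845272,  0.61502974]])}
side pink_tray [([0.29, -0.217, 0.033], 0.85), ([0.51, -0.331, 0.016], 0.62), ([0.409, 0.096, 0.031], 0.6), ([0.674, 0.009, -0.0], 0.37)]
side pink_bay []
side blue_tray [([0.675, 0.01, 0.003], 0.8)]
side green_tray [([0.549, 0.333, 0.002], 0.82)]
{'intrinsics': array([[441.16919628,   0.        , 285.32408201],
       [  0.        , 441.16919628, 207.34158787],
       [  0.        ,   0.        ,   1.        ]]), 'dist_coeffs': array([-0.11293135,  0.        ,  0.        ,  0.        ,  0.        ]), 'eye': array([ 0.2748709 , -0.75644694,  0.75322428]), 'rotation': array([[ 0.95463001,  0.19166098, -0.22792019],
       [-0.29773525,  0.62954095, -0.71765723],
       [ 0.00593821,  0.75295701,  0.65804292]])}
0.5 [[-8.33699385e-05 -3.63910354e-05  9.99999996e-01]
 [-9.99999996e-01 -3.09060598e-05 -8.33710632e-05]
 [ 3.09090937e-05 -9.99999999e-01 -3.63884586e-05]] [-0.03227474 -0.17648628 -0.32052842]
```

View pics/scene0.png

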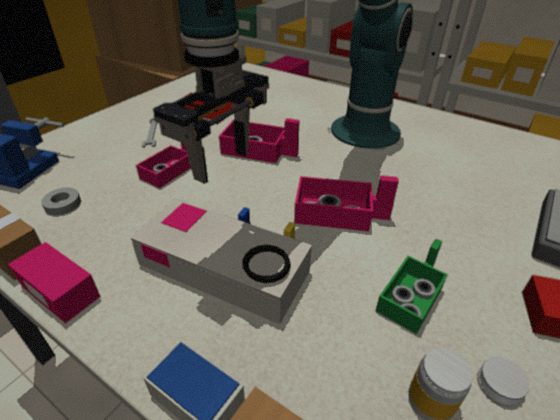

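View pics/side0.png

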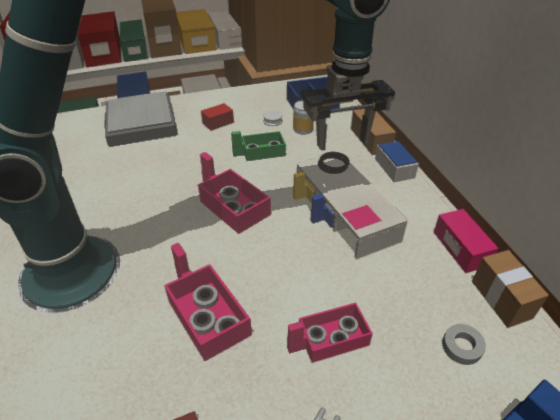

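Side view: three pink trays; the smallest is at about (337,332) with its handle at (297,335). The pink ticket is at (362,217) on the rack, and the blue handle is at (322,208). Next I'll measure them with depth.

```bash
cat > h.py <<'E'
from station import env, effector, solver, viewer, workorder, search_frame, tip_of
import cv2,numpy as np
def cloud(c,d,info=None,eye=None,R=None):
    i=info or viewer.camera_info(c); K=i["intrinsics"]; D=i["dist_coeffs"]
    if eye is None: eye,R=i["eye"],i["rotation"]
    h,w=d.shape; u,v=np.meshgrid(np.arange(w),np.arange(h))
    n=cv2.undistortPoints(np.stack([u,v],-1).reshape(-1,1,2).astype(float),K,D).reshape(h,w,2)
    P=np.stack([n[...,0]*d,-n[...,1]*d,-d],-1)
    P=P@R.T+eye; P[d<=0]=np.nan
    return P
def pink(p):
    H=cv2.cvtColor(p,cv2.COLOR_RGB2HSV)
    return (H[...,0]>158)&(H[...,0]<176)&(H[...,1]>130)&(H[...,2]>60)
def rect(X):
    (c,s,a)=cv2.minAreaRect(X[:,:2].astype(np.float32)*1000); return np.round(c,1),np.round(s,1),round(a,2)
E
python3 - <<'E'
from h import *
for c in ["scene","side"]:
    p,d=viewer.read_camera(c); P=cloud(c,d); m=pink(p)
    x,y,z=P[...,0],P[...,1],P[...,2]
    print(c,"table z",np.nanmedian(z[(abs(z)<.02)]))
    t=m&(abs(z-.072)<.008)&(x>.58)&(x<.85)&(abs(y)<.25)
    X=P[t]; print("ticket",len(X),X.mean(0).round(4),rect(X))
    near=(x>.42)&(x<.6)&(y>-.42)&(y<-.25)&m
    for lo,hi in [(.036,.048),(.052,.09),(.01,.036)]:
        X=P[near&(z>lo)&(z<hi)]
        if len(X)>5: print("tray",lo,len(X),X.mean(0).round(4),X.min(0).round(3),X.max(0).round(3),rect(X))
    b=(abs(z-.072)<.006)&(x>.58)&(x<.9)&(y>-.3)&(y<.2)
    k=cv2.morphologyEx(b.astype(np.uint8),cv2.MORPH_OPEN,np.ones((3,3)))
    n,l,st,_=cv2.connectedComponentsWithStats(k); j=1+st[1:,4].argmax()
    X=P[l==j]; print("board",len(X),X[:,2].mean(),rect(X),cv2.boxPoints(cv2.minAreaRect(X[:,:2].astype(np.float32)*1000)).round(1).tolist())
E
```

```text
scene table z -0.0010448902459877507
ticket 697 [ 0.6757 -0.0922  0.0719] (array([699.1, -90. ]), array([129. ,  59.8]), 8.53)
tray 0.036 226 [ 0.5163 -0.3235  0.0394] [ 0.442 -0.367  0.036] [ 0.572 -0.29   0.048] (array([ 506.9, -328.8]), array([130.2,  77.3]), 1.53)
tray 0.01 793 [ 0.5165 -0.3279  0.0237] [ 0.441 -0.369  0.01 ] [ 0.574 -0.289  0.036] (array([ 507.1, -328.8]), array([132.9,  78.8]), 1.15)
board 7565 0.07086015207464051 (array([666.1,   6.2]), array([165.2, 309.3]), 8.41) [[561.7999877929688, 147.10000610351562], [607.0, -158.89999389648438], [770.5, -134.6999969482422], [725.2000122070312, 171.1999969482422]]
side table z 0.00027416282658682123
ticket 485 [ 0.6676 -0.0963  0.0731] (array([668. , -95.1]), array([68.5, 58.6]), 11.07)
tray 0.036 564 [ 0.5033 -0.3373  0.0409] [ 0.42  -0.372  0.036] [ 0.57  -0.295  0.048] (array([ 494.9, -333.1]), array([149.2,  76.6]), 0.34)
tray 0.052 174 [ 0.432  -0.3377  0.0718] [ 0.42  -0.342  0.052] [ 0.444 -0.328  0.082] (array([ 432.4, -334.8]), array([24.1, 13.6]), 0.67)
tray 0.01 884 [ 0.5005 -0.3376  0.0234] [ 0.42  -0.372  0.01 ] [ 0.568 -0.295  0.036] (array([ 493.9, -334.1]), array([147.4,  76.7]), 0.74)
board 3920 0.07163269789641298 (array([662.8,   3.8]), array([168.3, 312.1]), 7.66) [[558.5999755859375, 147.1999969482422], [600.2000122070312, -162.10000610351562], [767.0, -139.6999969482422], [725.4000244140625, 169.6999969482422]]
```

```bash
python3 - <<'E'
from h import *
B=[]
for c in ["scene","side"]:
    p,d=viewer.read_camera(c); P=cloud(c,d); m=pink(p)
    H=cv2.cvtColor(p,cv2.COLOR_RGB2HSV)
    x,y,z=P[...,0],P[...,1],P[...,2]
    tk=m&(abs(z-.072)<.006)&(x>.6)&(x<.735)&(abs(y)<.25)
    b=((abs(z-.0715)<.006)&(x>.55)&(x<.9)&(y>-.3)&(y<.2)&(H[...,1]<110)&(H[...,2]>60))|tk
    k=cv2.morphologyEx(b.astype(np.uint8),cv2.MORPH_OPEN,np.ones((5,5)))
    n,l,st,_=cv2.connectedComponentsWithStats(k); j=1+st[1:,4].argmax()
    X=P[l==j]; print(c,len(X),rect(X),cv2.boxPoints(cv2.minAreaRect(X[:,:2].astype(np.float32)*1000)).round(1).tolist())
    for a in np.deg2rad([7,8,9]):
        ex=np.array([np.cos(a),np.sin(a)]);ey=np.array([-ex[1],ex[0]])
        u=X[:,:2]@ex; v=X[:,:2]@ey
        fr=[np.round(np.percentile(u[(v>lo)&(v<lo+.03)],[1,99]),4).tolist() for lo in np.arange(v.min()+.005,v.max()-.03,.04)]
        print(np.rad2deg(a).round(),"v",np.percentile(v,[.5,99.5]).round(4),"u",fr)
        T=P[tk][:,:2]; print("  ticket u,v",np.percentile(T@ex,[2,98]).round(4),np.percentile(T@ey,[2,98]).round(4))
E
```

```text
scene 7280 (array([678.9,   8. ]), array([139.1, 309.4]), 8.16) [[588.0999755859375, 151.3000030517578], [632.0, -155.0], [769.5999755859375, -135.1999969482422], [725.7000122070312, 171.0]]
7.0 v [-0.2266  0.0795] u [[0.6174, 0.7457], [0.6219, 0.7446], [0.6147, 0.7442], [0.6128, 0.7434], [0.6125, 0.7426], [0.6108, 0.7422], [0.6099, 0.7413]]
  ticket u,v [0.6206 0.6864] [-0.2014 -0.1464]
8.0 v [-0.2384  0.0674] u [[0.6135, 0.7418], [0.6187, 0.7414], [0.6125, 0.7417], [0.6116, 0.7416], [0.6116, 0.7416], [0.6104, 0.7418], [0.6104, 0.7418]]
  ticket u,v [0.6172 0.6831] [-0.2128 -0.1578]
9.0 v [-0.2502  0.0555] u [[0.6094, 0.7379], [0.6153, 0.738], [0.6099, 0.7392], [0.6096, 0.7396], [0.6105, 0.7405], [0.6101, 0.7413], [0.61, 0.7421]]
  ticket u,v [0.6138 0.6796] [-0.2244 -0.1692]
side 3766 (array([679.9,   6.5]), array([135.9, 312.3]), 7.9) [[591.0999755859375, 151.8000030517578], [634.0999755859375, -157.5], [768.7000122070312, -138.8000030517578], [725.7000122070312, 170.5]]
7.0 v [-0.2309  0.0713] u [[0.6159, 0.7415], [0.6126, 0.741], [0.6112, 0.7403], [0.6099, 0.7394], [0.6086, 0.7382], [0.6086, 0.7396], [0.6067, 0.6551]]
  ticket u,v [0.6188 0.6837] [-0.2044 -0.1498]
8.0 v [-0.2426  0.0604] u [[0.6113, 0.7377], [0.6093, 0.7379], [0.6089, 0.7377], [0.6083, 0.7371], [0.6076, 0.7374], [0.6082, 0.7389], [0.6073, 0.6541]]
  ticket u,v [0.6158 0.6807] [-0.2156 -0.1611]
9.0 v [-0.2545  0.0491] u [[0.6069, 0.7336], [0.6057, 0.7346], [0.6063, 0.7353], [0.6063, 0.7351], [0.6064, 0.7361], [0.6078, 0.7384], [0.6073, 0.6548]]
  ticket u,v [0.6127 0.677 ] [-0.2267 -0.1721]
```

```bash
cat >> h.py <<'E'
def tool(yaw,s=1):
    ey=np.array([-np.sin(yaw),np.cos(yaw),0])*s
    yd=np.array([0,0,-1.]); return np.stack([np.cross(yd,ey),yd,ey],1)
E
python3 - <<'E'
from h import *
print(viewer.camera_info("wrist")["T_tool_cam"].round(3))
for s in (1,-1):
    for pos,yaw in [([.430,-.334,.2],.03),([.430,-.334,.041],.03),([.610,-.103,.041],.14)]:
        print(s,pos,(lambda q:None if q is None else np.round(q,2))(solver.inverse_kinematics(pos,tool(yaw,s))))
E
```

```text
[[ 0.    -0.961 -0.276 -0.077]
 [ 0.     0.276 -0.961 -0.17 ]
 [ 1.     0.     0.    -0.001]
 [ 0.     0.     0.     1.   ]]
1 [0.43, -0.334, 0.2] [ 0.74  0.32 -0.17  1.87  0.07  0.96  2.14]
1 [0.43, -0.334, 0.041] [ 0.78  0.55 -0.23  1.97  0.2   0.65  2.02]
1 [0.61, -0.103, 0.041] [ 0.35  0.66 -0.32  1.78  0.29  0.75  1.59]
-1 [0.43, -0.334, 0.2] [ 0.26  0.31  0.42  1.9  -0.15  0.96 -0.8 ]
-1 [0.43, -0.334, 0.041] [ 0.32  0.55  0.35  2.   -0.31  0.64 -0.67]
-1 [0.61, -0.103, 0.041] [-0.08  0.64  0.27  1.81 -0.24  0.73 -1.12]
```

```bash
cat >> h.py <<'E'
def wrist(name):
    s=env.sense(); p,d=viewer.read_camera("wrist"); i=viewer.camera_info("wrist"); T=i["T_tool_cam"]
    R=s["tcp_rot"]; cv2.imwrite(f"pics/{name}.png",p[:,:,::-1])
    return p,cloud("wrist",d,i,R@T[:3,3]+s["ee_pos"],R@T[:3,:3])
E
python3 - <<'E'
from h import *
env.reach([.430,-.334,.2],tool(.03))
p,P=wrist("w1"); m=pink(p); x,y,z=P[...,0],P[...,1],P[...,2]
near=m&(x>.38)&(x<.62)&(y>-.42)&(y<-.25)
for lo,hi in [(.034,.05),(.07,.09)]:
    X=P[near&(z>lo)&(z<hi)]
    if len(X)>5: print(lo,len(X),X.mean(0).round(4),X.min(0).round(3),X.max(0).round(3),rect(X))
print(env.sense()["t"],tip_of("wrist","pink_tray")[:1],env.sense()["joint_positions"].round(2))
E
```

```text
0.034 1203 [ 0.5152 -0.3302  0.0414] [ 0.451 -0.371  0.034] [ 0.571 -0.295  0.044] (array([ 510.9, -333.1]), array([120.3,  75.4]), 0.96)
0.07 418 [ 0.4302 -0.3342  0.0795] [ 0.417 -0.341  0.076] [ 0.445 -0.327  0.082] (array([ 431., -334.]), array([27.1, 12.6]), 1.5)
2.65 [{'at': [0.5121, -0.3308, 0.025], 'score': 0.82}] [ 0.74  0.32 -0.17  1.87  0.07  0.96  2.14]
```

View pics/w1.png

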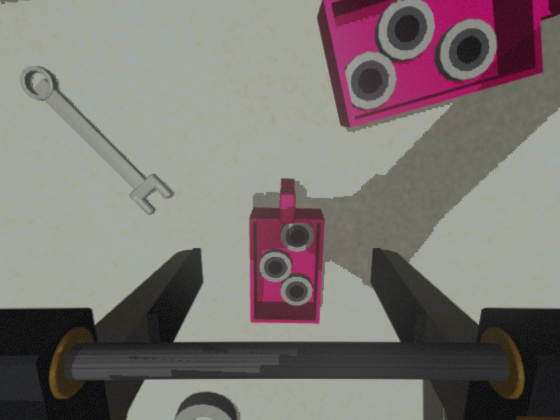

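The wrist view shows the handle at (287,200), the tray at (287,265), and a rim of 120 x 75 mm, so this is the smallest tray. Now grasping it.

```bash
python3 - <<'E'
from h import *
env.movel([.430,-.334,.042],tool(.02),rate=.12)
print(env.sense()["wrist_force"].round(2))
effector.grasp(25)
s=env.sense(); print(s["t"],s["gripper_width"],s["wrist_force"].round(2),s["ee_pos"].round(4))
a=np.deg2rad(8.1); ex=np.array([np.cos(a),np.sin(a)]);ey=np.array([-ex[1],ex[0]])
bay=np.array([.6886,-.0921])
pre=bay-.165*ex-.081*ex
print(pre)
env.movel([*pre,s["ee_pos"][2]+.001],tool(a),rate=.1)
s=env.sense(); print(s["t"],s["gripper_width"],s["wrist_force"].round(2),s["ee_pos"].round(4))
p,P=wrist("w2")
q,d=viewer.read_camera("side"); cv2.imwrite("pics/side2.png",q[:,:,::-1])
m=pink(p);x,y,z=P[...,0],P[...,1],P[...,2]
X=P[m&(z>.034)&(z<.05)]; print(len(X), X.mean(0).round(4),rect(X) if len(X)>5 else 0)
Q=cloud("side",d); m=pink(q);z=Q[...,2]
X=Q[m&(z>.036)&(z<.048)&(Q[...,0]>.41)&(Q[...,0]<.63)&(Q[...,1]>-.24)&(Q[...,1]<-.05)]; print(len(X), X.mean(0).round(4),rect(X) if len(X)>5 else 0)
E
```

```text
[ 0.11 -0.26 -0.32]
5.325 0.013913103002732007 [-0.6   1.09  0.64] [ 0.4299 -0.3339  0.042 ]
[ 0.44505418 -0.1267617 ]
7.55 0.013820901009828862 [-0.42 -1.02 -4.64] [ 0.445  -0.1273  0.043 ]
3938 [ 0.3661 -0.1359  0.0412] (array([ 395. , -117.6]), array([158.5, 312.6]), 0.17)
265 [ 0.5396 -0.1311  0.0408] (array([ 523.7, -117. ]), array([119.,  79.]), 7.81)
```

```bash
python3 -c "
import cv2;cv2.imwrite('pics/c2.png',cv2.hconcat([cv2.resize(cv2.imread('pics/w2.png'),(400,300)),cv2.resize(cv2.imread('pics/side2.png'),(400,300))]))"
```

```text
(no output)
```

View pics/c2.png

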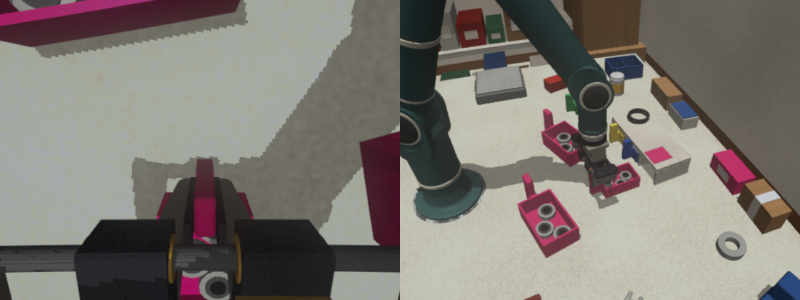

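The tray follows the gripper, and its measured centre is within 2 mm of plan. The rack ahead is clear, so I'm inserting.

```bash
python3 - <<'E'
from h import *
a=np.deg2rad(8.1); ex=np.array([np.cos(a),np.sin(a)])
bay=np.array([.6886,-.0921]); z=env.sense()["ee_pos"][2]
for k in (.10,.05,.0):
    t=bay-(k+.081)*ex
    env.movel([*t,z],tool(a),rate=.08)
    s=env.sense(); print(s["t"],s["gripper_width"],s["wrist_force"].round(2),s["ee_pos"].round(4))
for c in ("side","scene"):
    q,d=viewer.read_camera(c); cv2.imwrite(f"pics/{c}3.png",q[:,:,::-1])
a=cv2.imread("pics/side3.png")[120:330,180:450]; cv2.imwrite("pics/c3.png",cv2.resize(a,None,fx=2.5,fy=2.5))
E
```

```text
8.6167 0.013884534415460698 [-0.05  0.45 -5.52] [ 0.5086 -0.1177  0.0428]
9.3917 0.013912234300533633 [-0.5   0.67 -4.87] [ 0.5581 -0.1106  0.0427]
10.1667 0.01382104412414565 [-0.27  0.39 -5.03] [ 0.6076 -0.1036  0.0427]
```

View pics/c3.png

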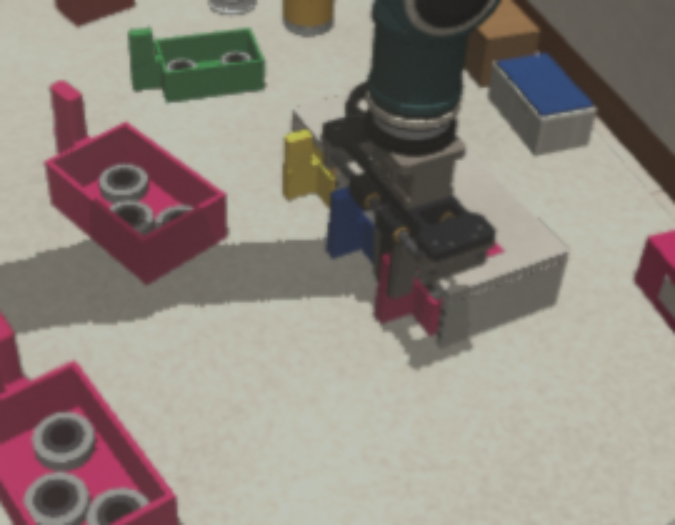

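The tray is in, with its handle at (395,290) in the crop, clear of the blue one. No contact forces showed. Lower about 1 mm, release, back off and check.

```bash
python3 - <<'E'
from h import *
s=env.sense(); p=s["ee_pos"]
env.movel([p[0],p[1],.0415],rate=.05)
print(env.sense()["wrist_force"].round(2))
effector.release()
a=np.deg2rad(8.1); ex=np.array([np.cos(a),np.sin(a)])
env.movel([p[0],p[1],.16],tool(a),rate=.12)
env.movel([*(p[:2]-.12*ex),.22],tool(a),rate=.2)
s=env.sense(); print(s["t"],s["wrist_force"].round(2))
im,P=wrist("w4"); W=[("wrist",im,P)]
for c in ("side","scene"):
    q,d=viewer.read_camera(c); cv2.imwrite(f"pics/{c}4.png",q[:,:,::-1]); W.append((c,q,cloud(c,d)))
ey=np.array([-ex[1],ex[0]])
for c,q,P in W:
    u=P[...,:2]@ex; v=P[...,:2]@ey; z=P[...,2]; m=pink(q)
    b=m&(u>.50)&(u<.63)&(v>-.26)&(v<-.12)
    H=b&(z>.05)&(z<.09)&(u<.61); F=b&(z>.01)&(z<.05)
    for n,k in(("handle",H),("front",F)):
        if k.sum()>5: print(c,n,k.sum(),"u",np.percentile(u[k],[2,50,98]).round(4),"v",np.percentile(v[k],[2,50,98]).round(4))
    hsv=cv2.cvtColor(q,cv2.COLOR_RGB2HSV)
    k=(abs(z-.0715)<.005)&(v>-.25)&(v<-.12)&(u>.59)&(u<.76)&(hsv[...,1]<110)
    if k.sum()>5: print(c,"board",k.sum(),"u",np.percentile(u[k],[1,99]).round(4),"v",np.percentile(v[k],[1]).round(4))
    for n in("pink_tray","blue_tray","green_tray"): print(c,n,[np.round(r["at"],3).tolist() for r in tip_of(c,n)][:3])
a=cv2.imread("pics/side4.png")[120:330,180:450]; b=cv2.imread("pics/w4.png")
cv2.imwrite("pics/c4.png",cv2.hconcat([cv2.resize(a,(400,311)),cv2.resize(b,(400,311))]))
E
```

```text
[-1.82 -0.24  0.05]
13.6833 [-0.22  0.33 -0.23]
wrist handle 320 u [0.5736 0.5855 0.6   ] v [-0.1958 -0.1895 -0.1833]
wrist front 517 u [0.607  0.6082 0.6278] v [-0.2257 -0.1744 -0.1528]
wrist board 5230 u [0.6081 0.7284] v [-0.2434]
wrist pink_tray [[0.412, 0.104, 0.031]]
wrist blue_tray [[0.674, 0.006, -0.002]]
wrist green_tray []
side handle 143 u [0.5733 0.585  0.6   ] v [-0.1974 -0.1947 -0.1838]
side front 183 u [0.574  0.5938 0.6105] v [-0.2267 -0.1958 -0.1895]
side board 1558 u [0.6079 0.7382] v [-0.2439]
side pink_tray [[0.296, -0.216, 0.028], [0.409, 0.098, 0.032], [0.686, -0.09, 0.018]]
side blue_tray [[0.675, 0.007, -0.0]]
side green_tray [[0.549, 0.332, 0.002]]
scene handle 84 u [0.5785 0.5944 0.6029] v [-0.1904 -0.1828 -0.1792]
scene board 2314 u [0.6107 0.7416] v [-0.2406]
scene pink_tray [[0.409, 0.104, 0.028], [0.286, -0.213, 0.028]]
scene blue_tray []
scene green_tray [[0.551, 0.331, 0.0]]
```

View pics/c4.png

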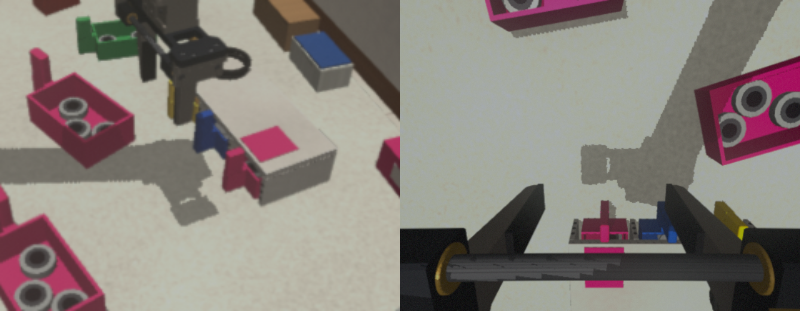

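Both views show the tray flush and centred: its front wall is at u = 0.608 and the board edge is also at 0.608. Handing in.

```bash
python3 -c "
from h import *
print(env.sense()['t']); workorder.finish_job()"
```

```text
14.2833
the job is handed in; nothing more can be done
```

The pink tray is in the bay under the pink ticket and I have handed the job in, at about 14.3 s of the 42 s allowed. Of the three pink trays I took the smallest (rim measured 120 × 75 mm). I gripped it by the handle, moved it level (lifted about 1 mm at most) to the bay and slid it in, then set it down and withdrew the arm.

**Last checks**
- **Fit in the bay:** In the wrist camera the front wall and the board's front edge both lie at 0.608 m along the bay, so they are flush. Sideways the tray is within about 1 mm of the bay's middle, which I took from the measured rack edge and an assumed wall thickness. The side camera places the tray within 4 mm of the target.
- **Other trays:** Blue shifted by at most 3 mm and green by at most 2 mm between detections. That is within detection noise.
- **Forces:** The wrist force stayed around 5 N or less in the readings I took between moves.

**Disagreements:** The scene camera puts the handle about 7–10 mm further left than the other two do. It sees the handle only partly, from behind the rack, and its reading is still within the 15 mm tolerance. The scene and wrist networks did not report the stowed tray at all, since it is mostly hidden under the board.

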